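# Hang the roll holder level

## Task

Take the dark metal roll holder out of the wooden rack and hang it on the red pin of the steel stand by the one of its four holes that lets it hang level, well onto the pin, and let go of it. The pin is not exactly where it is measured to be, so feel your way onto it gently: never force the holder against the pin or the stand, and leave everything else where it is.

Things in the scene. Friction and masses are not known exactly. Their poses are not given: they have to be found in the camera images.
- holder: Dark metal C-shaped holder for foil rolls, about 0.33 kg, one solid metal, standing upright in a rack slot. Origin: on its underside, below the header's middle; z up, x through its thickness, y along header and arm. Header plate 8 mm thick (x -4..4), y -60..60, z 104..170 mm, with four 11 mm through holes. Grip it across its thickness by the top edge, the fingers above the hole to be used
- leg (a point): Middle of the holder's leg, which joins header and arm: 8 mm thick, holder y -60..-30, z 12..104 mm (this point y -45, z 58). Right of the leg, between header and arm, is an open window (y from -30 outward, z 12..104)
- bar_end (a point): End of the holder's arm, where its knob begins (holder y 120, z 6 mm). Arm 12 x 12 mm (x -6..6), y -60..120, z 0..12; solid round knob of 28 mm diameter, y 120..144, centred at z 6
- hole_a (a point): Centre of the first hole: holder y = -42, z = 128 mm (42 below the top edge). Axes as the holder
- hole_b (a point): Centre of the second hole: holder y = -14, z = 128 mm
- hole_c (a point): Centre of the third hole: holder y = +14, z = 128 mm
- hole_d (a point): Centre of the fourth hole: holder y = +42, z = 128 mm
- rack: Fixed wooden rack 130 x 150 x 60 mm, origin under its centre, with two slots along y, centred at x = -35 and +35 mm, each 15 mm wide, floor 20 mm up, walls 40 mm above that. The holder stands in one, a small wooden board in the other; lift straight up
- stand: Fixed steel stand: foot 110 x 120 x 12 mm, origin under its centre; an 18 mm square post at x = +12 mm rises to 215 mm. A clamp on it (front at x = -30 mm, up to 12 mm above the pin's root) carries the red pin, which points along the stand's -x. To go onto the pin the holder's x axis must lie along the stand's x axis
- pin_nominal (a point): Where the pin's tip centre would be with its clamp centred: stand x -105, y 0, z 212 mm. The pin (8 mm diameter, 75 long, blunt end) is clamped up to 9 mm sideways (stand y) and up to 9 mm above or below this, different each time and NOT in this measurement; along x it is true. The pin rises 5 degrees towards its tip and is rigid
- board: Small light-wood board 11 x 110 x 90 mm, standing in the other slot of the rack; origin under its centre. Leave it
- mug: White mug, 80 mm wide, 90 high; origin under its centre. Leave it
- jar: Amber jar, 70 mm wide, 100 high; origin under its centre. Leave it
- oil: Green oil bottle, 60 mm wide, 200 high; origin under its centre. Leave it
- bowl: Blue bowl, 130 mm wide, 50 high; origin under its centre. Leave it
- shaker: Steel salt shaker, 40 mm wide, 72 high; origin under its centre. Leave it
- spatula: Spatula lying flat; origin under its middle. Leave it
Things that resemble listed ones, but are neither listed nor needed, are in the scene too. Several things have the shape of the holder; the one meant has the colours described above.

How it is judged:
By the outcome, as a careful person would: the job done as asked, in the order asked, and still so for the second after the job is handed in, with the robot touching nothing.
It also fails if it takes over 72 s, if anything falls off the work surface, if the arm or the gripper's body presses on something with over 40 N, if the wrist force passes 120 N, or if a joint passes its speed limit or range.

## Robot

A 6-joint arm with a two-finger parallel gripper is mounted at the origin on the work surface. World frame = base frame: x ahead of the robot, y to its left, z up, the work surface at z = 0. Lengths are in m, angles in degrees, forces in N, time in s.
With the tool pointing down it reaches from about 0.4 to 0.825 m from the base axis. Payload 7 kg.
Tool frame: the origin (TCP) lies midway between the tips of the shut fingers; the grasp point (between the pads) lies 19 mm behind it; z points along the fingers, y is the line along which they close (so a half turn about z gives the same grasp; the last joint's range is limited). The gripper opens to 88 mm and grips with 3 to 60 N. Pads are 19 mm wide; open, the fingers measure 130 mm over their backs; the gripper's body (78 mm by 193 mm) begins 47 mm behind the grasp point.
Start: joints at [-51.102, 20.546, 0.682, 0, -70.136, -16.507], TCP at [0.257, -0.624, 0.227] pointing down, gripper open.
Joint ranges: [-176.03, 176.03], [-82.01, 121.73], [-58.28, 71.71], [-173.87, 95.51], [-174.79, -0.11], [-173.66, 173.66]. Speed limits (degrees/s): [136.94, 136.94, 172.46, 180, 180, 180].

## Interface

Orientations are given as [roll, pitch, yaw] about the fixed x, y, z axes, in that order (R = Rz(yaw) Ry(pitch) Rx(roll)).
In Python, from plant import r, eyes, workorder gives the robot as it stands.
- The arm moves only by the tool step_arm, never from a script. Its argument "plan" is a list of rows, each a list of 5 numbers: the shift along the tool's x, y, z each as a share of 25 cm, from -1 to 1, then the turn about the tool's z as a share of 60 degrees, from -1 to 1, then the finger opening in mm, from 0 to 87.6. In form: [[x, y, z, turn, jaw], ...]. A call has 1 to 12 rows; each row is the pose to reach, as a shift and turn from the pose commanded when the call began, along the tool's axes at that moment; what a row does not reach only later rows make up. A row lasts 1/12 s, in which the tool goes at most 41.7 mm and 7.16 degrees, less where a joint would pass 70% of its speed; a pose out of reach is approached as far as the arm can. A call with a number of a shift or a turn outside -1 to 1 is refused whole. A call with a gripper value outside its range is refused whole. The fingers move at their own pace and stop on an object; "newtons" is the grip in N (left out, the last holds). Time passes only in rows, so rows that repeat a pose let the fingers close. It gives the time, the measured TCP pose, the force, the opening and the grip force at its end, in the units of the state.
- r.get_state(): the state, without advancing time (a new reading comes with each control period).
- eyes.capture(name): name is "side" or "top" or "wrist"; returns the picture (420x560x3 uint8, red, green, blue); there is no depth.
- eyes.camera_model(name): a dict with "fov_y" (degrees; the focal length in pixels is half the picture's height over the tangent of half this angle, whatever the lens; pixels are square), "cx", "cy" (the principal point, pixels), "world_to_cam" (4x4, takes a point from world to camera coordinates); the wrist camera has in their place "hand_eye" (4x4, takes a point from camera to tool coordinates, whose origin is the TCP and whose axes are the flange's). Camera axes: x right, y up, looking along -z (the intrinsics and any distortion apply to the point x, -y, -z); pixel columns grow to the right and rows downward; lengths in m; the calibration is good to about 2 mm. A picture is of the moment at which its call begins: read the wrist's pose just before it. camera_model takes no time and is no camera call.
- workorder.close_job(): hands the job in; it is judged then, once.
The state is a dict: "time_s": time; "joints": joint angles; "qd": joint speeds; "joint_torque": joint torques, N m; "tcp_pos": TCP position; "eef_rot": TCP orientation; "contact_force": force on the tool from outside, world axes, zero at the start; "moment": the same for the moment, N m; "gripper_width": finger opening in m; "gripper_force": force on a finger pad.
Only numpy, scipy, OpenCV 4.12 (cv2) and the standard library are available. Lean on these libraries where they do the work, as an engineer would, in place of code of your own. Each camera call takes 0.05 s, during which the arm holds its last target. There are 200 camera calls.

## Working session

There is one attempt and no reset: what is moved stays moved. The work goes in short steps, Python scripts to look and compute and a tool call to move; the robot and the scene stay as the last step left them, time stands still between calls to the robot, and variables do not carry over. Pictures are saved under pics/ and viewed, at most 10 in all, crops included, and the job is handed in when it is done.

Besides the shell and the picture viewer there is one more tool, called after "Call:" by a JSON object that holds its "name" and its "arguments". step_arm: Moves the arm, as the interface text tells. Its arguments: {"type":"object","properties":{"plan":{"type":"array"},"newtons":{"type":"number"}},"required":["plan"]}

```bash
mkdir -p pics; ls
python3 - <<'E'
from plant import r, eyes, workorder
import cv2,numpy as np
s=r.get_state();print(s)
for n in("side","top"):
    cv2.imwrite(f"pics/{n}0.png",eyes.capture(n)[:,:,::-1]);
for n in("side","top","wrist"): print(n,eyes.camera_model(n))
E
```

```text
pics
{'time_s': 0.0, 'joints': array([-5.11025268e+01,  2.05906830e+01,  6.33703326e-01, -1.98824112e-02,
       -7.01374119e+01, -1.65081432e+01]), 'qd': array([ 0.06427058, -0.05656311, -0.03732318,  0.07265963, -0.08668641,
       -0.15398697]), 'joint_torque': array([-3.52452393e-03, -5.82719135e+01,  2.93039149e+01,  6.99730396e+00,
        6.58247009e-03, -1.91410527e-04]), 'tcp_pos': array([ 0.25689972, -0.62366022,  0.22563141]), 'eef_rot': array([ 1.79904188e+02, -8.90373095e-03, -1.57617433e+02]), 'contact_force': array([-0.07697051,  0.10388263, -0.12843737]), 'moment': array([-0.00418037,  0.00513609,  0.01566941]), 'gripper_force': 0.0, 'gripper_width': 0.08765990730092092}
side {'fov_y': 48.145033508939996, 'cx': 284.54950903733317, 'cy': 215.22242064308267, 'world_to_cam': array([[-0.9478035 , -0.31807012,  0.02235904,  0.43737436],
       [ 0.20177244, -0.54399948,  0.81446451, -0.24833991],
       [-0.24689352,  0.77646375,  0.5797824 , -1.25435471],
       [ 0.        ,  0.        ,  0.        ,  1.        ]])}
top {'fov_y': 53.99279549786844, 'cx': 274.4383673316307, 'cy': 212.79285484876442, 'world_to_cam': array([[-0.01673371, -0.99983497, -0.00707159, -0.03938192],
       [ 0.9974999 , -0.01717946,  0.06854791, -0.49880904],
       [-0.06865809, -0.00590685,  0.99762276, -1.52153506],
       [ 0.        ,  0.        ,  0.        ,  1.        ]])}
wrist {'fov_y': 64.6060907870195, 'cx': 280.83442044190264, 'cy': 214.36163386835995, 'hand_eye': array([[ 5.13279166e-04,  9.65630271e-01,  2.59919058e-01,
         7.05287061e-02],
       [ 9.99999531e-01, -7.09190183e-04,  6.59961550e-04,
        -7.99679341e-05],
       [ 8.21610895e-04,  2.59918597e-01, -9.65630182e-01,
        -1.58966031e-01],
       [ 0.00000000e+00,  0.00000000e+00,  0.00000000e+00,
         1.00000000e+00]])}
```

View pics/side0.png

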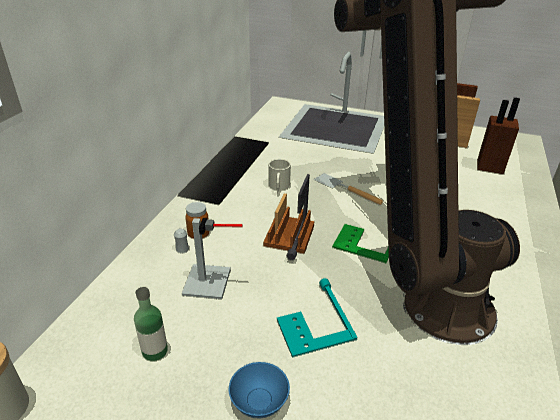

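View pics/top0.png

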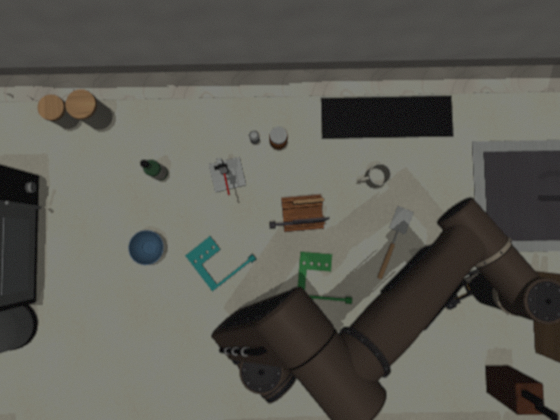

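Dark candidates: the holder in the rack (side ~(303,200), knob (291,253); top ~(300,221), knob (273,224)). The teal holder (side (315,330)) and the green one (side (360,240)) have the wrong colour and lie flat. I'll confirm with an enlarged crop. From the volumes, the holder's centre of mass is at y ≈ +14 mm, so it hangs level from hole_c.

Run:
```python
import cv2,numpy as np
s=cv2.imread("pics/side0.png");t=cv2.imread("pics/top0.png")
f=lambda im,x,y,w,h,k:cv2.resize(im[y:y+h,x:x+w],None,fx=k,fy=k,interpolation=cv2.INTER_CUBIC)
a=f(s,170,165,160,140,4)[:, :]   # 640x560
a=f(s,175,165,150,140,4)
b=cv2.convertScaleAbs(f(t,205,145,130,95,4),alpha=1.5)
cv2.imwrite("pics/c1.png",a);cv2.imwrite("pics/c2.png",b)
```

```text
(no output)
```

View pics/c1.png

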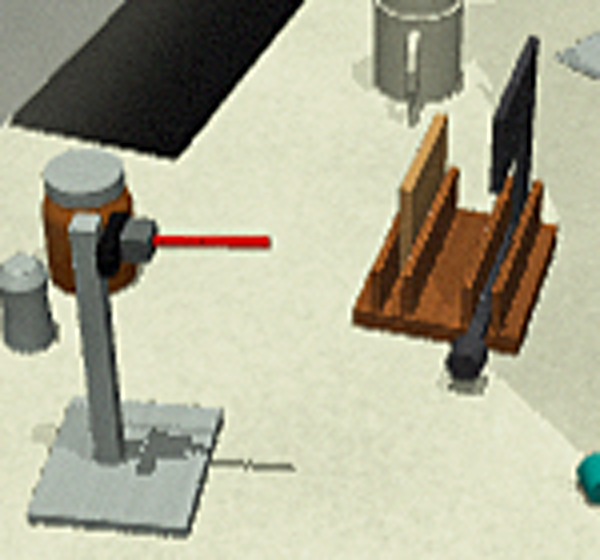

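View pics/c2.png

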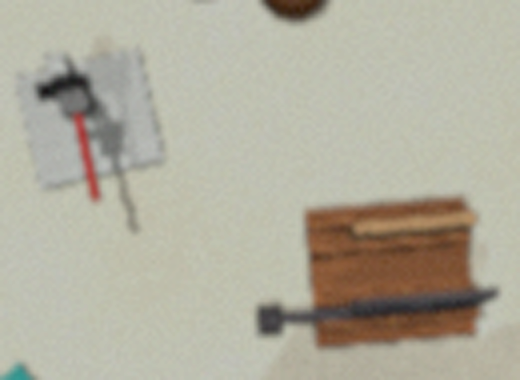

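The enlarged crops confirm the dark holder standing in the right-hand rack slot: knob at side crop (467,358) and top crop (270,320). The board is in the other slot. The pin tip is at side crop (270,241) and top crop (95,198).

```bash
cat > h.py <<'E'
from plant import r, eyes, workorder
import numpy as np, cv2
from scipy.spatial.transform import Rotation as Ro
def cam(n):
    m=eyes.camera_model(n); f=210/np.tan(np.radians(m["fov_y"]/2))
    if n=="wrist":
        s=r.get_state(); T=np.eye(4); T[:3,:3]=Ro.from_euler('xyz',s["eef_rot"],degrees=True).as_matrix(); T[:3,3]=s["tcp_pos"]
        C=T@m["hand_eye"]
    else: C=np.linalg.inv(m["world_to_cam"])
    return f,m["cx"],m["cy"],C
def ray(c,p):
    f,cx,cy,C=c; d=C[:3,:3]@np.array([(p[0]-cx)/f,-(p[1]-cy)/f,-1]); return C[:3,3],d/np.linalg.norm(d)
def atz(c,p,z):
    o,d=ray(c,p); return o+d*(z-o[2])/d[2]
def proj(c,P):
    f,cx,cy,C=c; q=C[:3,:3].T@(np.asarray(P)-C[:3,3]); return np.array([cx+f*q[0]/-q[2],cy-f*q[1]/-q[2]])
def tri(a,p,b,q):
    o,d=ray(a,p);u,v=ray(b,q); s=np.linalg.lstsq(np.c_[d,-v],u-o,rcond=None)[0]
    A=o+d*s[0];B=u+v*s[1]; return (A+B)/2,np.linalg.norm(A-B)
E
python3 - <<'E'
from h import *
np.set_printoptions(precision=4,suppress=True)
S=cam("side");T=cam("top")
sp=lambda x,y:(x/4+175-.4,y/4+165-.4); tp=lambda x,y:(x/4+205-.4,y/4+145-.4)
print("tip",tri(S,sp(270,241),T,tp(95,198)),"root",tri(S,sp(153,240),T,tp(78,113)))
F=np.array([atz(T,tp(*p),.012) for p in[(18,72),(140,50),(165,160),(43,188)]]);print("foot",F,F.mean(0))
Fs=np.array([atz(S,sp(*p),.012) for p in[(75,400),(222,408),(188,530),(30,520)]]);print("footside",Fs,Fs.mean(0))
R=np.array([atz(T,tp(*p),.06) for p in[(306,211),(465,198),(475,333),(320,347)]]);print("rack",R,R.mean(0))
print("knob",tri(S,sp(467,358),T,tp(270,320)))
print("hdr far top",tri(S,sp(535,40),T,tp(495,293)), "near top side",atz(S,sp(502,98),.19),atz(S,sp(535,40),.19))
E
```

```text
tip (array([0.5476, 0.1008, 0.2069]), np.float64(0.0030859993903619215)) root (array([0.621 , 0.1157, 0.1989]), np.float64(0.00025420208228456434))
foot [[0.6928 0.196  0.012 ]
 [0.7118 0.0804 0.012 ]
 [0.6066 0.058  0.012 ]
 [0.5821 0.1731 0.012 ]] [0.6483 0.1269 0.012 ]
footside [[0.7102 0.0866 0.012 ]
 [0.6074 0.0584 0.012 ]
 [0.5792 0.1774 0.012 ]
 [0.6821 0.2046 0.012 ]] [0.6447 0.1317 0.012 ]
rack [[ 0.551  -0.0733  0.06  ]
 [ 0.5603 -0.218   0.06  ]
 [ 0.4375 -0.224   0.06  ]
 [ 0.4272 -0.0837  0.06  ]] [ 0.494  -0.1497  0.06  ]
knob (array([ 0.4538, -0.0385,  0.0265]), np.float64(0.00017088770088229206))
hdr far top (array([ 0.4659, -0.2269,  0.1903]), np.float64(0.0008994958501484604)) near top side [ 0.465  -0.1392  0.19  ] [ 0.4656 -0.2274  0.19  ]
```

Call:
{"name": "step_arm", "arguments": {"plan": [[0, 0, -0.4, 0, 80], [-0.1, 0.1, -0.5, -0.1, 80], [-0.73, 0.72, -0.5, -1, 80], [-0.73, 0.72, -0.5, -1, 80], [-0.73, 0.72, -0.5, -1, 80], [-0.73, 0.72, -0.5, -1, 80], [-0.73, 0.72, -0.5, -1, 80], [-0.73, 0.72, -0.5, -1, 80], [-0.73, 0.72, -0.5, -1, 80], [-0.73, 0.72, -0.5, -1, 80], [-0.73, 0.72, -0.5, -1, 80], [-0.73, 0.72, -0.5, -1, 80]], "newtons": 30}}

```text
time_s: 1.1
tcp_pos: [0.3572, -0.3879, 0.3513]
eef_rot: [180.0, 0.0, -97.7]
contact_force: [0.5, 0.1, -0.1]
gripper_width: 0.0797
gripper_force: 0.0
```

Call:
{"name": "step_arm", "arguments": {"plan": [[-0.98, -0.29, 0, -0.19, 80], [-0.98, -0.29, 0, -0.19, 80], [-0.98, -0.29, 0, -0.19, 80], [-0.98, -0.29, 0, -0.19, 80], [-0.98, -0.29, 0, -0.19, 80], [-0.98, -0.29, 0, -0.19, 80], [-0.98, -0.29, 0, -0.19, 80], [-0.98, -0.29, 0, -0.19, 80], [-0.98, -0.29, 0, -0.19, 80], [-0.98, -0.29, 0, -0.19, 80]]}}

```text
time_s: 1.93
tcp_pos: [0.4612, -0.1558, 0.3513]
eef_rot: [180.0, -0.0, -86.3]
contact_force: [-0.6, 0.5, -0.5]
gripper_width: 0.0802
gripper_force: 0.0
```

Run:
```python
from h import *
c=cam("wrist");im=eyes.capture("wrist")[:,:,::-1].copy()
ax=Ro.from_euler('z',3.7,degrees=True).as_matrix();o=np.array([.4613,-.1547,.02])-ax@[0,.014,0]
for p in[(-4,-60,170),(4,-60,170),(-4,60,170),(4,60,170),(0,14,170),(0,132,20)]:
    q=proj(c,o+ax@(np.array(p)/1000));print(p,q.round());cv2.circle(im,tuple(int(v) for v in q.round()),2,(0,0,255),-1)
print(r.get_state()["tcp_pos"],r.get_state()["eef_rot"])
cv2.imwrite("pics/w1.png",im)
```

```text
(-4, -60, 170) [284. 122.]
(4, -60, 170) [276. 122.]
(-4, 60, 170) [284. 244.]
(4, 60, 170) [276. 244.]
(0, 14, 170) [280. 200.]
(0, 132, 20) [280. 254.]
[ 0.4611326  -0.15604933  0.3514232 ] [ 1.79972863e+02 -7.22004741e-03 -8.63573473e+01]
```

View pics/w1.png

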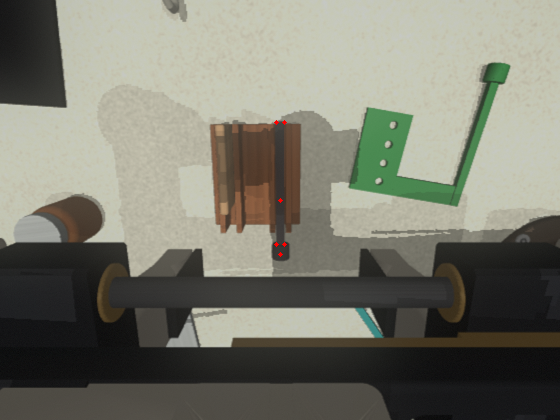

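The wrist view shows the header strip running from (280,122) and the knob at (281,252), both matching my projected pose. Descending to grip above hole_c.

Call:
{"name": "step_arm", "arguments": {"plan": [[-0.005, 0, 0.3, 0, 60], [-0.005, 0, 0.5, 0, 50], [-0.005, 0, 0.65, 0, 40], [-0.005, 0, 0.74, 0, 40], [-0.005, 0, 0.74, 0, 40], [-0.005, 0, 0.74, 0, 40], [-0.005, 0, 0.74, 0, 40], [-0.005, 0, 0.74, 0, 40], [-0.005, 0, 0.74, 0, 40]]}}

```text
time_s: 2.73
tcp_pos: [0.4629, -0.1542, 0.1687]
eef_rot: [-179.8, -0.0, -86.2]
contact_force: [0.4, 1.0, -0.1]
gripper_width: 0.0405
gripper_force: 0.0
```

Call:
{"name": "step_arm", "arguments": {"plan": [[0, 0, 0, 0, 20], [0, 0, 0, 0, 10], [0, 0, 0, 0, 0], [0, 0, 0, 0, 0], [0, 0, 0, 0, 0], [0, 0, 0, 0, 0], [0, 0, 0, 0, 0], [0, 0, 0, 0, 0], [0, 0, 0, 0, 0], [0, 0, 0, 0, 0]], "newtons": 30}}

```text
time_s: 3.57
tcp_pos: [0.4617, -0.1536, 0.1667]
eef_rot: [-180.0, 0.0, -86.2]
contact_force: [0.1, 1.4, 3.1]
gripper_width: 0.008
gripper_force: 30.0
```

Call:
{"name": "step_arm", "arguments": {"plan": [[0, 0, -0.05, 0, 0], [0, 0, -0.12, 0, 0], [0, 0, -0.2, 0, 0], [0, 0, -0.3, 0, 0], [0, 0, -0.4, 0, 0], [0, 0, -0.5, 0, 0], [0, 0, -0.56, 0, 0], [0, 0, -0.56, 0, 0], [0, 0, -0.56, 0, 0], [0, 0, -0.56, 0, 0]], "newtons": 45}}

```text
time_s: 4.4
tcp_pos: [0.4605, -0.1534, 0.3047]
eef_rot: [179.8, 0.1, -86.2]
contact_force: [-0.2, -1.6, -3.9]
gripper_width: 0.0076
gripper_force: 45.0
```

Run:
```python
from h import *
np.set_printoptions(precision=2,suppress=True)
s=r.get_state();print(s["tcp_pos"],s["contact_force"],s["moment"],s["gripper_width"])
im=eyes.capture("side")[:,:,::-1]
cv2.imwrite("pics/s1.png",cv2.resize(im[120:320,170:350],None,fx=3,fy=3,interpolation=cv2.INTER_CUBIC))
# red pin pixels, both cams: axis fit
for n in("side","top"):
    im=eyes.capture(n).astype(int);m=(im[...,0]>110)&(im[...,1]<60)&(im[...,2]<60)
    k,l,st,ce=cv2.connectedComponentsWithStats(m.astype(np.uint8));
    for i in np.argsort(-st[1:,4])[:2]+1:print(n,st[i],ce[i],cv2.fitLine(np.argwhere(l==i)[:,::-1].astype(np.float32),2,0,.01,.01).ravel())
```

```text
[ 0.46 -0.15  0.3 ] [-0.15 -1.61 -3.93] [ 0.04  0.2  -0.01] 0.007600253267975998
side [213 224  29   3  72] [228.46 224.79] [  1.     0.03 228.46 224.79]
side [204 215   2   2   2] [204.5 215.5] [  0.71  -0.71 204.5  215.5 ]
top [228 191   1   2   2] [228.  191.5] [ -0.    1.  228.  191.5]
top [224 176   1   1   1] [224. 176.] [  1.   0. 224. 176.]
```

View pics/s1.png

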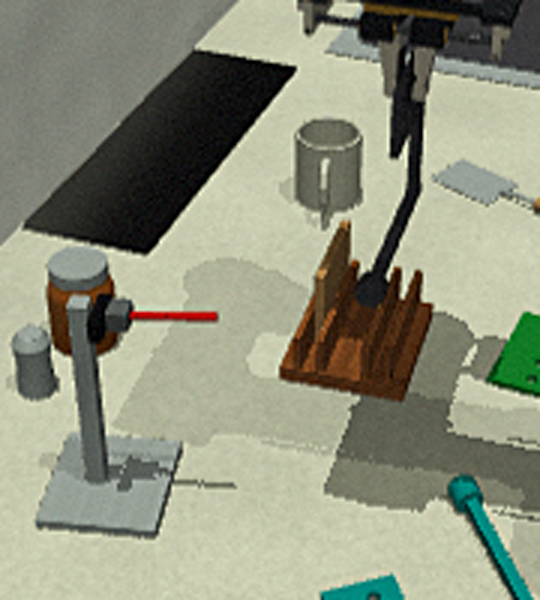

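The holder is lifted clear and level, with the knob at crop (371,291). The pin tip shows at crop (216,316). Next I'll refine the pin line.

Run:
```python
from h import *
np.set_printoptions(precision=4,suppress=True)
L={};
for n,b in(("side",(205,215,255,235)),("top",(215,165,240,205))):
    im=cv2.imread(f"pics/{n}0.png")[:,:,::-1].astype(float);x0,y0,x1,y1=b
    w=np.clip(im[...,0]-im[...,1:].max(2),0,None)[y0:y1,x0:x1]; w[w<35]=0
    ys,xs=np.nonzero(w);p=np.c_[xs+x0,ys+y0].astype(float);ww=w[ys,xs]
    c=np.average(p,axis=0,weights=ww);C=np.cov(p.T,aweights=ww);v=np.linalg.eigh(C)[1][:,1]
    v*=np.sign(v[0]); t=(p-c)@v
    prof=[(k,round(ww[(t.round()==k)].sum())) for k in range(int(t.min()),int(t.max())+1)]
    print(n,c,v,prof[:4],prof[-4:]);L[n]=(c,v,t.min(),t.max())
S=cam("side");T=cam("top");N={}
for n,cm in(("side",S),("top",T)):
    c,v,a,b=L[n];o,d1=ray(cm,c+v*a);_,d2=ray(cm,c+v*b);m=np.cross(d1,d2);N[n]=(m/np.linalg.norm(m),o)
d=np.cross(N["side"][0],N["top"][0]);d/=np.linalg.norm(d);d*=np.sign(d[0]);print("dir",d,"yaw",np.degrees(np.arctan2(d[1],d[0])),"rise",np.degrees(np.arcsin(d[2])))
A=np.array([N["side"][0],N["top"][0],d]);
for n,cm in(("side",S),("top",T)):
    c,v,a,b=L[n]
    for e in(a-.5,b+.5):
        o,dd=ray(cm,c+v*e)
        m2=N["top" if n=="side" else "side"]; k=((m2[1]-o)@m2[0])/(dd@m2[0]);print(n,"end",o+k*dd)
```

```text
side [226.4091 224.625 ] [0.9993 0.0367] [(-21, 222), (-20, 288), (-19, 35), (-18, 41)] [(12, 498), (13, 504), (14, 511), (15, 535)]
top [226.1449 183.2869] [0.2099 0.9777] [(-10, 60), (-9, 110), (-8, 107), (-7, 106)] [(7, 113), (8, 107), (9, 103), (10, 100)]
dir [ 0.9767  0.205  -0.0638] yaw 11.85644017183238 rise -3.6577256822460895
side end [0.6428 0.1207 0.1993]
side end [0.5451 0.1002 0.2057]
top end [0.6219 0.1163 0.2007]
top end [0.5483 0.1009 0.2055]
```

Call:
{"name": "step_arm", "arguments": {"plan": [[-0.05, -0.01, 0, -0.01, 0], [-0.13, -0.03, 0, -0.02, 0], [-0.23, -0.05, 0, -0.03, 0], [-0.34, -0.08, 0, -0.05, 0], [-0.45, -0.1, 0, -0.065, 0], [-0.56, -0.126, 0, -0.08, 0], [-0.67, -0.15, 0, -0.095, 0], [-0.77, -0.173, 0, -0.11, 0], [-0.86, -0.193, 0, -0.12, 0], [-0.92, -0.207, 0, -0.13, 0], [-0.95, -0.214, 0, -0.137, 0], [-0.96, -0.216, 0, -0.137, 0]]}}

```text
time_s: 5.55
tcp_pos: [0.4994, 0.0904, 0.3056]
eef_rot: [179.9, -0.0, -77.9]
contact_force: [0.7, -0.3, -3.6]
gripper_width: 0.0075
gripper_force: 45.0
```

Call:
{"name": "step_arm", "arguments": {"plan": [[0, 0, 0.03, 0, 0], [0, 0, 0.06, 0, 0], [0, 0, 0.09, 0, 0], [0, 0, 0.12, 0, 0], [0, 0, 0.14, 0, 0], [0, 0, 0.15, 0, 0], [0, 0, 0.15, 0, 0], [0, 0, 0.15, 0, 0], [0, 0, 0.15, 0, 0], [0, 0, 0.15, 0, 0], [0, 0, 0.15, 0, 0]]}}

```text
time_s: 6.47
tcp_pos: [0.4996, 0.0895, 0.2694]
eef_rot: [-180.0, 0.0, -78.0]
contact_force: [0.6, -0.3, -3.4]
gripper_width: 0.0078
gripper_force: 45.0
```

Run:
```python
from h import *
np.set_printoptions(precision=4,suppress=True)
s=r.get_state();print(s["tcp_pos"],s["eef_rot"],s["contact_force"],s["moment"])
cv2.imwrite("pics/w2.png",eyes.capture("wrist")[:,:,::-1])
cv2.imwrite("pics/s2.png",eyes.capture("side")[:,:,::-1])
```

```text
[0.4996 0.0895 0.2694] [-179.9661    0.011   -77.9842] [ 0.5645 -0.2694 -3.4335] [ 0.0209  0.1037 -0.0408]
```

View pics/w2.png

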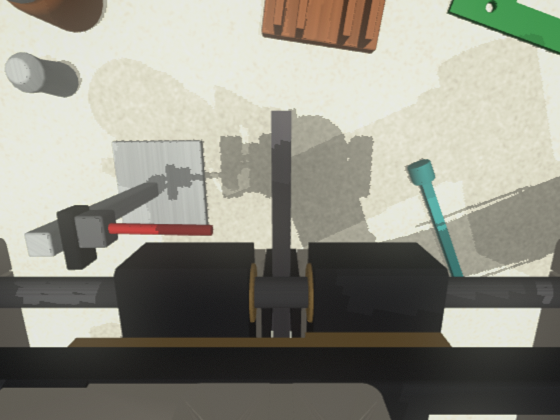

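The wrist view shows the pin from (108,229) to its tip at (212,230), lying along tool y. The header edge is at column 281, perpendicular to the pin.

Run:
```python
from h import *
np.set_printoptions(precision=4,suppress=True)
c=cam("wrist");S=cam("side")
im=cv2.imread("pics/w2.png")[:,:,::-1].astype(int);m=(im[...,0]-im[...,1:].max(2)>80);m[:215]=0;m[245:]=0;m[:,230:]=0
p=np.argwhere(m)[:,::-1];v=cv2.fitLine(p.astype(np.float32),2,0,.01,.01).ravel();print(v,p.min(0),p.max(0),(p[p[:,0]>200,1].mean()))
row=p[p[:,0]>200,1].mean()
tip=(p[:,0].max()+.5,row)
for z in(.2027,.2057,.2087):print(z,atz(c,tip,z))
print("tri side",tri(c,tip,S,(242.7,225.2)))
print("hdr far end top", atz(c,(281,110.5),.2694+.0233))
R=Ro.from_euler('z',12,degrees=True).as_matrix();o=np.array([.4996,.0895,.2694])
print("pred far end px",proj(c,o+R@[0,-.074,.0233]),proj(c,o+R@[0,-.076,.0233]))
```

```text
[  0.9994   0.0345 132.7384 228.6551] [108 224] [158 233] nan
0.2027 [nan nan nan]
0.2057 [nan nan nan]
0.2087 [nan nan nan]
 ** On entry to DLASCL parameter number  4 had an illegal value
 ** On entry to DLASCL parameter number  4 had an illegal value
 ** On entry to DLASCL parameter number  4 had an illegal value
 ** On entry to DLASCL parameter number  4 had an illegal value
 ** On entry to DLASCL parameter number  5 had an illegal value
 ** On entry to DLASCL parameter number  4 had an illegal value<stdin>:5: RuntimeWarning: Mean of empty slice.
  ret = ret.dtype.type(ret / rcount)
<stdin>:6: RuntimeWarning: Mean of empty slice.
Traceback (most recent call last):
  File "h.py", line 18, in tri
    o,d=ray(a,p);u,v=ray(b,q); s=np.linalg.lstsq(np.c_[d,-v],u-o,rcond=None)[0]
                                 ~~~~~~~~~~~~~~~^^^^^^^^^^^^^^^^^^^^^^^^^^^^
numpy.linalg.LinAlgError: SVD did not converge in Linear Least Squares
```

Run:
```python
from h import *
np.set_printoptions(precision=4,suppress=True)
c=cam("wrist");S=cam("side")
im=cv2.imread("pics/w2.png")[:,:,::-1].astype(int);m=(im[...,0]>2*im[...,1:].max(2))&(im[...,0]>50);m[:215]=0;m[245:]=0;m[:,230:]=0
p=np.argwhere(m)[:,::-1];v=cv2.fitLine(p.astype(np.float32),2,0,.01,.01).ravel();print(v,p.min(0),p.max(0))
col=[(k,p[p[:,0]==k,1].min(),p[p[:,0]==k,1].max()) for k in(112,140,170,200,208,211)];print(col)
t=p[:,0]>195;row=p[t,1].mean();tip=(p[:,0].max()+.5,row);print(tip)
for z in(.2027,.2057,.2087):print(z,atz(c,tip,z))
print("tri side",tri(c,tip,S,(242.7,225.2)))
print("hdr far end top", atz(c,(281,110.5),.2694+.0233))
R=Ro.from_euler('z',12,degrees=True).as_matrix();o=np.array([.4996,.0895,.2694])
for y in(-.074,-.076):print("pred far end px",proj(c,o+R@[-.004,y,.0233]),proj(c,o+R@[.004,y,.0233]))
g=im[:,281].sum(1);print(g[100:120])
```

```text
[  0.9998   0.022  156.2703 228.9313] [108 224] [209 234]Traceback (most recent call last):
  File "<stdin>", line 6, in <module>
    return umr_minimum(a, axis, None, out, keepdims, initial, where)
ValueError: zero-size array to reduction operation minimum which has no identity
```

Run:
```python
from h import *
np.set_printoptions(precision=4,suppress=True)
c=cam("wrist");S=cam("side")
im=cv2.imread("pics/w2.png")[:,:,::-1].astype(int);m=(im[...,0]>1.6*im[...,1:].max(2))&(im[...,0]>50);m[:215]=0;m[245:]=0;m[:,230:]=0
p=np.argwhere(m)[:,::-1];v=cv2.fitLine(p.astype(np.float32),2,0,.01,.01).ravel();print(v,p.min(0),p.max(0))
t=p[:,0]>195;row=(p[t,1].min()+p[t,1].max())/2;tip=(p[:,0].max()+.5,row);print(tip,p[t,1].min(),p[t,1].max())
for z in(.2027,.2057,.2087):print(z,atz(c,tip,z))
print("tri side",tri(c,tip,S,(242.7,225.2)))
R=Ro.from_euler('z',12,degrees=True).as_matrix();o=np.array([.4996,.0895,.2694])
for y in(-.074,-.076):print("pred far end px",proj(c,o+R@[-.004,y,.0233]),proj(c,o+R@[.004,y,.0233]))
print(im[100:120,281].sum(1))
```

```text
[  0.9999   0.0169 159.118  228.8751] [108 223] [211 234]
(np.float64(211.5), np.float64(229.5)) 225 234
0.2027 [0.5469 0.1012 0.2027]
0.2057 [0.5465 0.1001 0.2057]
0.2087 [0.546  0.0991 0.2087]
tri side (array([0.5457, 0.0999, 0.2056]), np.float64(0.0016886582126729708))
pred far end px [289.7176 115.2152] [269.2642 115.1984]
pred far end px [289.7573 109.8595] [269.2216 109.8424]
[678 674 674 679 681 681 678 684 682 662 565 358 333 341 340 337 339 335
 335 335]
```

Call:
{"name": "step_arm", "arguments": {"plan": [[0, -0.025, 0, 0, 0], [0, -0.05, 0, 0, 0], [0, -0.08, 0, 0, 0], [0, -0.11, 0, 0, 0], [0, -0.14, 0, 0, 0], [0, -0.17, 0, 0, 0], [0, -0.2, 0, 0, 0], [0, -0.23, 0, 0, 0], [0, -0.25, 0, 0, 0], [0, -0.252, 0, 0, 0], [0, -0.252, 0, 0, 0], [0, -0.252, 0, 0, 0]]}}

```text
time_s: 7.57
tcp_pos: [0.5609, 0.1024, 0.269]
eef_rot: [180.0, 0.0, -78.0]
contact_force: [-0.3, -0.5, -3.7]
gripper_width: 0.0078
gripper_force: 45.0
```

Call:
{"name": "step_arm", "arguments": {"plan": [[0, 0, 0.008, 0, 0], [0, 0, 0.016, 0, 0], [0, 0, 0.024, 0, 0], [0, 0, 0.032, 0, 0], [0, 0, 0.04, 0, 0], [0, 0, 0.048, 0, 0], [0, 0, 0.052, 0, 0], [0, 0, 0.052, 0, 0], [0, 0, 0.052, 0, 0], [0, 0, 0.052, 0, 0]]}}

```text
time_s: 8.4
tcp_pos: [0.5612, 0.1025, 0.2562]
eef_rot: [-180.0, -0.0, -78.0]
contact_force: [0.8, -0.5, -3.5]
gripper_width: 0.0078
gripper_force: 45.0
```

Call:
{"name": "step_arm", "arguments": {"plan": [[0, 0, 0.004, 0, 0], [0, 0, 0.008, 0, 0], [0, 0, 0.012, 0, 0], [0, 0, 0.012, 0, 0], [0, 0, 0.012, 0, 0], [0, 0, 0.012, 0, 0]]}}

```text
time_s: 8.9
tcp_pos: [0.5612, 0.1025, 0.2531]
eef_rot: [-180.0, 0.0, -78.0]
contact_force: [0.5, -0.7, -4.1]
gripper_width: 0.0079
gripper_force: 45.0
```

Call:
{"name": "step_arm", "arguments": {"plan": [[0, 0, 0.002, 0, 0], [0, 0, 0.004, 0, 0], [0, 0, 0.004, 0, 0], [0, 0, 0.004, 0, 0], [0, 0, 0.004, 0, 0], [0, 0, 0.004, 0, 0]]}}

```text
time_s: 9.4
tcp_pos: [0.5612, 0.1025, 0.2521]
eef_rot: [-180.0, -0.0, -78.0]
contact_force: [-0.0, -0.4, -4.0]
gripper_width: 0.0079
gripper_force: 45.0
```

Call:
{"name": "step_arm", "arguments": {"plan": [[0, 0, 0.002, 0, 0], [0, 0, 0.003, 0, 0], [0, 0, 0.003, 0, 0], [0, 0, 0.003, 0, 0], [0, 0, 0.003, 0, 0], [0, 0, 0.003, 0, 0]]}}

```text
time_s: 9.9
tcp_pos: [0.5611, 0.1025, 0.2513]
eef_rot: [-180.0, 0.0, -78.0]
contact_force: [-0.4, -0.2, -4.4]
gripper_width: 0.0076
gripper_force: 45.0
```

Call:
{"name": "step_arm", "arguments": {"plan": [[0, 0, 0.002, 0, 0], [0, 0, 0.003, 0, 0], [0, 0, 0.003, 0, 0], [0, 0, 0.003, 0, 0], [0, 0, 0.003, 0, 0], [0, 0, 0.003, 0, 0]]}}

```text
time_s: 10.4
tcp_pos: [0.5611, 0.1025, 0.2506]
eef_rot: [-180.0, 0.0, -78.0]
contact_force: [-0.1, 1.1, -3.1]
gripper_width: 0.0077
gripper_force: 45.0
```

Call:
{"name": "step_arm", "arguments": {"plan": [[0, 0, 0.001, 0, 0], [0, 0, 0.002, 0, 0], [0, 0, 0.002, 0, 0], [0, 0, 0.002, 0, 0], [0, 0, 0.002, 0, 0], [0, 0, 0.002, 0, 0]]}}

```text
time_s: 10.9
tcp_pos: [0.5611, 0.1025, 0.2501]
eef_rot: [180.0, 0.0, -78.0]
contact_force: [-0.8, 0.1, -4.0]
gripper_width: 0.0074
gripper_force: 45.0
```

Call:
{"name": "step_arm", "arguments": {"plan": [[0, 0, 0.001, 0, 0], [0, 0, 0.002, 0, 0], [0, 0, 0.002, 0, 0], [0, 0, 0.002, 0, 0], [0, 0, 0.002, 0, 0], [0, 0, 0.002, 0, 0]]}}

```text
time_s: 11.4
tcp_pos: [0.5612, 0.1025, 0.2496]
eef_rot: [-180.0, 0.0, -78.0]
contact_force: [-0.2, -0.4, -2.5]
gripper_width: 0.0075
gripper_force: 45.0
```

Call:
{"name": "step_arm", "arguments": {"plan": [[0, 0, 0.001, 0, 0], [0, 0, 0.002, 0, 0], [0, 0, 0.002, 0, 0], [0, 0, 0.002, 0, 0], [0, 0, 0.002, 0, 0], [0, 0, 0.002, 0, 0]]}}

```text
time_s: 11.9
tcp_pos: [0.5612, 0.1025, 0.2492]
eef_rot: [-180.0, -0.0, -78.0]
contact_force: [-0.7, -0.5, -0.6]
gripper_width: 0.0075
gripper_force: 45.0
```

Contact at TCP z ≈ 0.2498. Next I'll feel for y with the leg's inner edge.

Call:
{"name": "step_arm", "arguments": {"plan": [[0, 0, -0.016, 0, 0], [-0.01, 0, -0.02, 0, 0], [-0.03, 0, -0.02, 0, 0], [-0.05, 0, -0.02, 0, 0], [-0.07, 0, -0.02, 0, 0], [-0.09, 0, -0.02, 0, 0], [-0.11, 0, -0.02, 0, 0], [-0.13, 0, -0.02, 0, 0], [-0.145, 0, -0.02, 0, 0], [-0.152, 0, -0.02, 0, 0], [-0.152, 0, -0.02, 0, 0], [-0.152, 0, -0.02, 0, 0]]}}

```text
time_s: 12.9
tcp_pos: [0.5532, 0.1397, 0.254]
eef_rot: [180.0, -0.0, -78.0]
contact_force: [-0.1, 0.1, -2.9]
gripper_width: 0.0078
gripper_force: 45.0
```

Call:
{"name": "step_arm", "arguments": {"plan": [[-0.002, 0, 0, 0, 0], [-0.004, 0, 0, 0, 0], [-0.004, 0, 0, 0, 0], [-0.004, 0, 0, 0, 0], [-0.004, 0, 0, 0, 0], [-0.004, 0, 0, 0, 0]]}}

```text
time_s: 13.4
tcp_pos: [0.553, 0.1406, 0.2541]
eef_rot: [180.0, -0.0, -78.0]
contact_force: [0.4, 0.3, -3.7]
gripper_width: 0.0075
gripper_force: 45.0
```

Call:
{"name": "step_arm", "arguments": {"plan": [[-0.002, 0, 0, 0, 0], [-0.004, 0, 0, 0, 0], [-0.004, 0, 0, 0, 0], [-0.004, 0, 0, 0, 0], [-0.004, 0, 0, 0, 0], [-0.004, 0, 0, 0, 0]]}}

```text
time_s: 13.9
tcp_pos: [0.5528, 0.1416, 0.254]
eef_rot: [180.0, -0.0, -78.0]
contact_force: [-0.1, 0.3, -3.6]
gripper_width: 0.0078
gripper_force: 45.0
```

Call:
{"name": "step_arm", "arguments": {"plan": [[-0.002, 0, 0, 0, 0], [-0.004, 0, 0, 0, 0], [-0.004, 0, 0, 0, 0], [-0.004, 0, 0, 0, 0], [-0.004, 0, 0, 0, 0], [-0.004, 0, 0, 0, 0]]}}

```text
time_s: 14.4
tcp_pos: [0.5526, 0.1426, 0.2541]
eef_rot: [180.0, -0.0, -78.0]
contact_force: [0.3, -0.3, -3.2]
gripper_width: 0.0077
gripper_force: 45.0
```

Call:
{"name": "step_arm", "arguments": {"plan": [[-0.002, 0, 0, 0, 0], [-0.003, 0, 0, 0, 0], [-0.003, 0, 0, 0, 0], [-0.003, 0, 0, 0, 0], [-0.003, 0, 0, 0, 0], [-0.003, 0, 0, 0, 0]]}}

```text
time_s: 14.9
tcp_pos: [0.5525, 0.1434, 0.2541]
eef_rot: [-180.0, 0.0, -78.0]
contact_force: [-0.3, 1.3, -3.8]
gripper_width: 0.0074
gripper_force: 45.0
```

Call:
{"name": "step_arm", "arguments": {"plan": [[-0.001, 0, 0, 0, 0], [-0.002, 0, 0, 0, 0], [-0.002, 0, 0, 0, 0], [-0.002, 0, 0, 0, 0], [-0.002, 0, 0, 0, 0], [-0.002, 0, 0, 0, 0]]}}

```text
time_s: 15.4
tcp_pos: [0.5523, 0.1438, 0.2541]
eef_rot: [180.0, -0.0, -78.0]
contact_force: [-1.0, -0.2, -3.9]
gripper_width: 0.0075
gripper_force: 45.0
```

Call:
{"name": "step_arm", "arguments": {"plan": [[-0.001, 0, 0, 0, 0], [-0.002, 0, 0, 0, 0], [-0.002, 0, 0, 0, 0], [-0.002, 0, 0, 0, 0], [-0.002, 0, 0, 0, 0], [-0.002, 0, 0, 0, 0]]}}

```text
time_s: 15.9
tcp_pos: [0.5522, 0.1443, 0.254]
eef_rot: [180.0, 0.0, -78.0]
contact_force: [-0.1, 0.3, -4.0]
gripper_width: 0.0074
gripper_force: 45.0
```

Call:
{"name": "step_arm", "arguments": {"plan": [[-0.001, 0, 0, 0, 0], [-0.003, 0, 0, 0, 0], [-0.003, 0, 0, 0, 0], [-0.003, 0, 0, 0, 0], [-0.003, 0, 0, 0, 0], [-0.003, 0, 0, 0, 0]]}}

```text
time_s: 16.4
tcp_pos: [0.5521, 0.145, 0.2541]
eef_rot: [180.0, -0.0, -78.0]
contact_force: [-0.7, 0.1, -3.1]
gripper_width: 0.0078
gripper_force: 45.0
```

Call:
{"name": "step_arm", "arguments": {"plan": [[-0.001, 0, 0, 0, 0], [-0.002, 0, 0, 0, 0], [-0.002, 0, 0, 0, 0], [-0.002, 0, 0, 0, 0], [-0.002, 0, 0, 0, 0], [-0.002, 0, 0, 0, 0]]}}

```text
time_s: 16.9
tcp_pos: [0.5519, 0.1454, 0.254]
eef_rot: [180.0, -0.0, -78.0]
contact_force: [0.3, -1.3, -3.5]
gripper_width: 0.0075
gripper_force: 45.0
```

Call:
{"name": "step_arm", "arguments": {"plan": [[-0.001, 0, 0, 0, 0], [-0.002, 0, 0, 0, 0], [-0.002, 0, 0, 0, 0], [-0.002, 0, 0, 0, 0], [-0.002, 0, 0, 0, 0], [-0.002, 0, 0, 0, 0]]}}

```text
time_s: 17.4
tcp_pos: [0.5518, 0.1459, 0.254]
eef_rot: [180.0, -0.0, -78.0]
contact_force: [0.4, -3.1, -3.2]
gripper_width: 0.0076
gripper_force: 45.0
```

Run:
```python
from h import *
s=r.get_state();print(s["tcp_pos"],s["contact_force"],s["moment"])
```

```text
[0.55184699 0.1458714  0.254017  ] [ 0.41860144 -3.09953415 -3.20076332] [-1.26448873 -0.15926565  0.04176811]
```

Contact in y at about 43.6 mm of travel. Now I'll back off in front of the tip and line hole_c up with the pin.

Call:
{"name": "step_arm", "arguments": {"plan": [[0.02, 0, 0, 0, 0], [0.05, 0, 0, 0, 0], [0.08, 0.02, 0, 0, 0], [0.11, 0.05, 0, 0, 0], [0.14, 0.08, 0, 0, 0], [0.158, 0.105, 0, 0, 0], [0.163, 0.12, 0, 0, 0], [0.163, 0.128, 0, 0, 0], [0.163, 0.128, 0, 0, 0], [0.163, 0.128, 0, 0, 0]]}}

```text
time_s: 18.23
tcp_pos: [0.5291, 0.0998, 0.2543]
eef_rot: [-180.0, 0.0, -78.0]
contact_force: [0.3, -0.4, -3.8]
gripper_width: 0.0079
gripper_force: 45.0
```

Call:
{"name": "step_arm", "arguments": {"plan": [[0, 0, 0.02, 0, 0], [0, 0, 0.045, 0, 0], [0, 0, 0.07, 0, 0], [0, 0, 0.095, 0, 0], [0, 0, 0.115, 0, 0], [0, 0, 0.125, 0, 0], [0, 0, 0.125, 0, 0], [0, 0, 0.125, 0, 0], [0, 0, 0.125, 0, 0], [0, 0, 0.125, 0, 0], [0, 0, 0.125, 0, 0], [0, 0, 0.125, 0, 0]]}}

```text
time_s: 19.23
tcp_pos: [0.5291, 0.0995, 0.2231]
eef_rot: [-180.0, 0.0, -78.0]
contact_force: [-1.0, -0.8, -3.1]
gripper_width: 0.0076
gripper_force: 45.0
```

Run:
```python
from h import *
s=r.get_state();print(s["tcp_pos"],s["eef_rot"],s["contact_force"])
t=np.array([.5462,.1001])-s["tcp_pos"][:2];a=np.radians(12);print("x to tip",t@[np.cos(a),np.sin(a)],"y",t@[-np.sin(a),np.cos(a)])
im=eyes.capture("wrist")[:,:,::-1];cv2.imwrite("pics/w3.png",cv2.resize(im[80:300,60:400],None,fx=2,fy=2))
```

```text
[0.52913449 0.0995401  0.22306682] [-1.79974672e+02  8.17775943e-03 -7.79897676e+01] [-1.03045095 -0.79007788 -3.07073858]
x to tip 0.016809000027126996 y -0.0030004553932458287
```

View pics/w3.png

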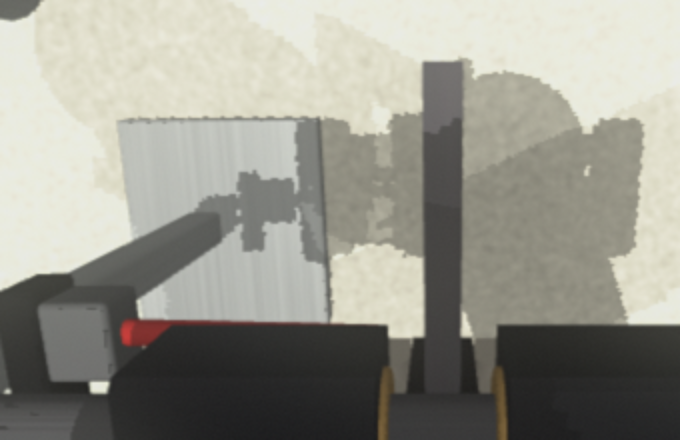

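Call:
{"name": "step_arm", "arguments": {"plan": [[0, -0.01, 0, 0, 0], [0, -0.02, 0, 0, 0], [0, -0.03, 0, 0, 0], [0, -0.04, 0, 0, 0], [0, -0.045, 0, 0, 0], [0, -0.045, 0, 0, 0], [0, -0.045, 0, 0, 0], [0, -0.045, 0, 0, 0]]}}

```text
time_s: 19.95
tcp_pos: [0.54, 0.1018, 0.2227]
eef_rot: [180.0, -0.0, -78.0]
contact_force: [-0.1, -0.9, -3.8]
gripper_width: 0.0078
gripper_force: 45.0
```

Call:
{"name": "step_arm", "arguments": {"plan": [[0, -0.004, 0, 0, 0], [0, -0.008, 0, 0, 0], [0, -0.01, 0, 0, 0], [0, -0.01, 0, 0, 0], [0, -0.01, 0, 0, 0], [0, -0.01, 0, 0, 0]]}}

```text
time_s: 20.45
tcp_pos: [0.5425, 0.1024, 0.2228]
eef_rot: [180.0, -0.0, -78.0]
contact_force: [0.2, 0.8, -3.0]
gripper_width: 0.0078
gripper_force: 45.0
```

Call:
{"name": "step_arm", "arguments": {"plan": [[0, -0.004, 0, 0, 0], [0, -0.006, 0, 0, 0], [0, -0.006, 0, 0, 0], [0, -0.006, 0, 0, 0], [0, -0.006, 0, 0, 0], [0, -0.006, 0, 0, 0]]}}

```text
time_s: 20.95
tcp_pos: [0.5439, 0.1027, 0.2228]
eef_rot: [180.0, 0.0, -78.0]
contact_force: [-0.0, -0.1, -3.3]
gripper_width: 0.0075
gripper_force: 45.0
```

Call:
{"name": "step_arm", "arguments": {"plan": [[0, -0.003, 0, 0, 0], [0, -0.006, 0, 0, 0], [0, -0.006, 0, 0, 0], [0, -0.006, 0, 0, 0], [0, -0.006, 0, 0, 0], [0, -0.006, 0, 0, 0]]}}

```text
time_s: 21.45
tcp_pos: [0.5454, 0.103, 0.2228]
eef_rot: [180.0, -0.0, -78.0]
contact_force: [-0.1, -0.3, -3.8]
gripper_width: 0.0077
gripper_force: 45.0
```

Call:
{"name": "step_arm", "arguments": {"plan": [[0, -0.003, 0, 0, 0], [0, -0.006, 0, 0, 0], [0, -0.006, 0, 0, 0], [0, -0.006, 0, 0, 0], [0, -0.006, 0, 0, 0], [0, -0.006, 0, 0, 0]]}}

```text
time_s: 21.95
tcp_pos: [0.5469, 0.1033, 0.2228]
eef_rot: [180.0, -0.0, -78.0]
contact_force: [-0.2, -0.5, -3.9]
gripper_width: 0.0078
gripper_force: 45.0
```

Call:
{"name": "step_arm", "arguments": {"plan": [[0, -0.004, 0, 0, 0], [0, -0.008, 0.001, 0, 0], [0, -0.012, 0.001, 0, 0], [0, -0.012, 0.001, 0, 0], [0, -0.012, 0.001, 0, 0], [0, -0.012, 0.001, 0, 0]]}}

```text
time_s: 22.45
tcp_pos: [0.5498, 0.1039, 0.2225]
eef_rot: [180.0, -0.0, -78.0]
contact_force: [0.6, 0.2, -4.5]
gripper_width: 0.0078
gripper_force: 45.0
```

Call:
{"name": "step_arm", "arguments": {"plan": [[0, -0.004, 0, 0, 0], [0, -0.008, 0.001, 0, 0], [0, -0.012, 0.001, 0, 0], [0, -0.012, 0.001, 0, 0], [0, -0.012, 0.001, 0, 0], [0, -0.012, 0.001, 0, 0]]}}

```text
time_s: 22.95
tcp_pos: [0.5528, 0.1045, 0.2223]
eef_rot: [180.0, -0.0, -78.0]
contact_force: [-0.3, -0.3, -3.9]
gripper_width: 0.0076
gripper_force: 45.0
```

Run:
```python
from h import *
s=r.get_state();print(s["tcp_pos"],s["eef_rot"],s["contact_force"],s["moment"])
im=eyes.capture("side")[:,:,::-1];cv2.imwrite("pics/s3.png",cv2.resize(im[130:330,130:330],None,fx=3,fy=3,interpolation=cv2.INTER_CUBIC))
```

```text
[0.55275328 0.10453833 0.22229546] [ 1.79995406e+02 -5.58417970e-04 -7.79903819e+01] [-0.30517536 -0.29161581 -3.88664324] [-0.05430239  0.08328667  0.00785879]
```

View pics/s3.png

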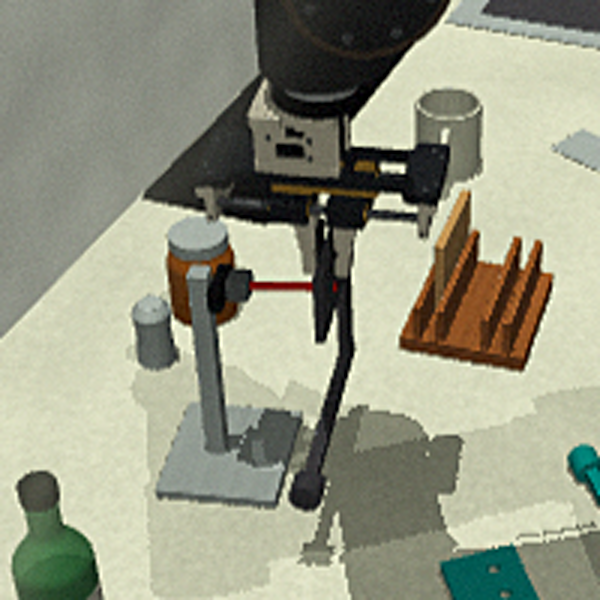

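The header sits with the pin showing on both sides, at crop (335,287) and the run to the left of it, so the pin is through the hole. I'll slide deeper along the slope.

Call:
{"name": "step_arm", "arguments": {"plan": [[0, -0.006, 0, 0, 0], [0, -0.012, 0.001, 0, 0], [0, -0.018, 0.0016, 0, 0], [0, -0.024, 0.002, 0, 0], [0, -0.03, 0.0026, 0, 0], [0, -0.036, 0.003, 0, 0], [0, -0.036, 0.003, 0, 0], [0, -0.036, 0.003, 0, 0]]}}

```text
time_s: 23.67
tcp_pos: [0.5616, 0.1064, 0.2215]
eef_rot: [180.0, -0.0, -78.0]
contact_force: [-0.2, 0.7, -4.0]
gripper_width: 0.0077
gripper_force: 45.0
```

Call:
{"name": "step_arm", "arguments": {"plan": [[0, -0.006, 0, 0, 0], [0, -0.012, 0.001, 0, 0], [0, -0.018, 0.0016, 0, 0], [0, -0.024, 0.002, 0, 0], [0, -0.03, 0.0026, 0, 0], [0, -0.036, 0.003, 0, 0], [0, -0.036, 0.003, 0, 0], [0, -0.036, 0.003, 0, 0]]}}

```text
time_s: 24.33
tcp_pos: [0.5704, 0.1083, 0.2207]
eef_rot: [180.0, -0.0, -78.0]
contact_force: [0.2, 0.0, -4.2]
gripper_width: 0.0076
gripper_force: 45.0
```

Call:
{"name": "step_arm", "arguments": {"plan": [[0, -0.006, 0, 0, 0], [0, -0.012, 0.001, 0, 0], [0, -0.018, 0.0016, 0, 0], [0, -0.024, 0.002, 0, 0], [0, -0.03, 0.0026, 0, 0], [0, -0.036, 0.003, 0, 0], [0, -0.036, 0.003, 0, 0], [0, -0.036, 0.003, 0, 0]]}}

```text
time_s: 25.0
tcp_pos: [0.5792, 0.1102, 0.2199]
eef_rot: [180.0, -0.0, -78.0]
contact_force: [-0.8, -0.4, -3.0]
gripper_width: 0.0077
gripper_force: 45.0
```

Call:
{"name": "step_arm", "arguments": {"plan": [[0, -0.006, 0, 0, 0], [0, -0.012, 0.001, 0, 0], [0, -0.018, 0.0016, 0, 0], [0, -0.024, 0.002, 0, 0], [0, -0.03, 0.0026, 0, 0], [0, -0.036, 0.003, 0, 0], [0, -0.036, 0.003, 0, 0], [0, -0.036, 0.003, 0, 0]]}}

```text
time_s: 25.67
tcp_pos: [0.588, 0.112, 0.2192]
eef_rot: [180.0, -0.0, -78.0]
contact_force: [0.3, -0.6, -3.7]
gripper_width: 0.0079
gripper_force: 45.0
```

Header is about 43 mm onto the pin. Lowering until the pin takes the weight.

Call:
{"name": "step_arm", "arguments": {"plan": [[0, 0, 0.002, 0, 0], [0, 0, 0.003, 0, 0], [0, 0, 0.003, 0, 0], [0, 0, 0.003, 0, 0], [0, 0, 0.003, 0, 0]]}}

```text
time_s: 26.08
tcp_pos: [0.588, 0.112, 0.2186]
eef_rot: [-180.0, 0.0, -78.0]
contact_force: [-0.3, 0.6, -3.0]
gripper_width: 0.0077
gripper_force: 45.0
```

Call:
{"name": "step_arm", "arguments": {"plan": [[0, 0, 0.001, 0, 0], [0, 0, 0.002, 0, 0], [0, 0, 0.002, 0, 0], [0, 0, 0.002, 0, 0], [0, 0, 0.002, 0, 0]]}}

```text
time_s: 26.5
tcp_pos: [0.588, 0.112, 0.2181]
eef_rot: [180.0, -0.0, -78.0]
contact_force: [-0.9, 0.0, -2.5]
gripper_width: 0.0078
gripper_force: 45.0
```

Call:
{"name": "step_arm", "arguments": {"plan": [[0, 0, 0.001, 0, 0], [0, 0, 0.002, 0, 0], [0, 0, 0.002, 0, 0], [0, 0, 0.002, 0, 0], [0, 0, 0.002, 0, 0]]}}

```text
time_s: 26.92
tcp_pos: [0.588, 0.112, 0.2177]
eef_rot: [-180.0, -0.0, -78.0]
contact_force: [0.5, -0.9, -2.6]
gripper_width: 0.0077
gripper_force: 45.0
```

Call:
{"name": "step_arm", "arguments": {"plan": [[0, 0, 0.001, 0, 0], [0, 0, 0.002, 0, 0], [0, 0, 0.002, 0, 0], [0, 0, 0.002, 0, 0], [0, 0, 0.002, 0, 0]]}}

```text
time_s: 27.33
tcp_pos: [0.588, 0.1121, 0.2173]
eef_rot: [-180.0, -0.0, -78.0]
contact_force: [-1.2, -0.6, 0.8]
gripper_width: 0.0078
gripper_force: 45.0
```

Call:
{"name": "step_arm", "arguments": {"plan": [[0, 0, -0.0008, 0, 0], [0, 0, -0.0008, 0, 0], [0, 0, -0.0008, 0, 0], [0, 0, -0.0008, 0, 0], [0, 0, -0.0008, 0, 0]], "newtons": 5}}

```text
time_s: 27.75
tcp_pos: [0.5881, 0.1121, 0.2173]
eef_rot: [-180.0, 0.0, -78.0]
contact_force: [0.1, -0.5, -0.3]
gripper_width: 0.0079
gripper_force: 5.0
```

Call:
{"name": "step_arm", "arguments": {"plan": [[0, 0, 0, 0, 9], [0, 0, 0, 0, 10], [0, 0, 0, 0, 11], [0, 0, 0, 0, 12], [0, 0, 0, 0, 14], [0, 0, 0, 0, 17], [0, 0, 0, 0, 20], [0, 0, 0, 0, 22], [0, 0, 0, 0, 22], [0, 0, 0, 0, 22]]}}

```text
time_s: 28.58
tcp_pos: [0.588, 0.1121, 0.2173]
eef_rot: [180.0, 0.0, -78.0]
contact_force: [-0.3, 0.1, -0.1]
gripper_width: 0.0218
gripper_force: 0.0
```

Run:
```python
from h import *
s=r.get_state();print(s["tcp_pos"],s["gripper_width"],s["contact_force"],s["moment"])
a=cv2.resize(eyes.capture("side")[130:330,130:330,::-1],None,fx=2,fy=2,interpolation=cv2.INTER_CUBIC)
b=cv2.resize(eyes.capture("wrist")[100:300,80:380,::-1],None,fx=1.33,fy=1.33)
b=cv2.copyMakeBorder(b,0,400-b.shape[0],0,0,cv2.BORDER_CONSTANT)
cv2.imwrite("pics/f1.png",np.hstack([a,b[:,:400]]))
```

```text
[0.58796516 0.11207212 0.21726015] 0.021800455681207385 [-0.29456361  0.08968438 -0.09228964] [-0.00079104  0.10717898 -0.01121711]
```

View pics/f1.png

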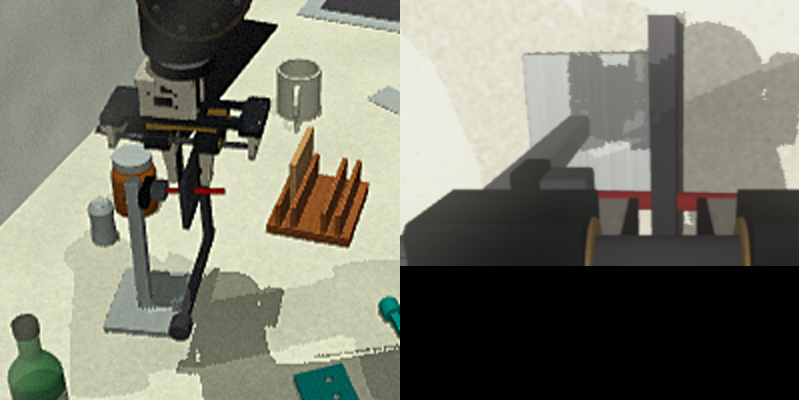

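The holder hangs on the pin with red visible on both sides of the header, and the fingers are clear. Retreating upwards.

Call:
{"name": "step_arm", "arguments": {"plan": [[0, 0, -0.01, 0, 22], [0, 0, -0.03, 0, 22], [0, 0, -0.06, 0, 22], [0, 0, -0.1, 0, 22], [0, 0, -0.15, 0, 22], [0, 0, -0.2, 0, 22], [0, 0, -0.28, 0, 22], [0, 0, -0.36, 0, 22], [0, 0, -0.42, 0, 22], [0, 0, -0.48, 0, 22], [0, 0, -0.48, 0, 22], [0, 0, -0.48, 0, 22]]}}

```text
time_s: 29.68
tcp_pos: [0.5884, 0.1122, 0.3391]
eef_rot: [-179.8, 0.0, -78.0]
contact_force: [0.2, -0.1, -0.2]
gripper_width: 0.0219
gripper_force: 0.0
```

Run:
```python
from h import *
s=r.get_state();print(s["tcp_pos"],s["contact_force"])
S=cam("side");R=Ro.from_euler('z',12,degrees=True).as_matrix()
# expected level pose: TCP was holder (0,~16,146.7) at release
o=np.array([.588,.112,.2173])-R@[0,.0155,.1467]
im=eyes.capture("side").astype(int);d=(im.max(2)<75)
for p in[(0,132,6),(0,60,170),(0,-60,170)]:print(p,proj(S,o+R@(np.array(p)/1000)))
q=proj(S,o+R@[0,.132,.006]).astype(int);w=d[q[1]-12:q[1]+13,q[0]-12:q[0]+13];ys,xs=np.nonzero(w)
print("dark near knob",q,xs.mean()+q[0]-12,ys.mean()+q[1]-12,ys.max()+q[1]-12,w.sum())
for t in range(2):
    im2=eyes.capture("side").astype(int);print("motion px",(abs(im2-im).sum(2)>90).sum())
```

```text
[0.58836291 0.11221181 0.33911536] [ 0.16886431 -0.12864705 -0.1927634 ]
(0, 132, 6) [217.61231622 293.36674731]
(0, 60, 170) [220.36265667 223.57839269]
(0, -60, 170) [230.63517792 196.68455564]
dark near knob [217 293] 219.84324324324325 289.8864864864865 299 185
motion px 566
motion px 1131
```

Call:
{"name": "step_arm", "arguments": {"plan": [[0, 0, -0.05, 0, 22], [0, 0, -0.1, 0, 22], [0, 0, -0.1, 0, 22], [0, 0, -0.1, 0, 22], [0, 0, -0.1, 0, 22], [0, 0, -0.1, 0, 22], [0, 0, -0.1, 0, 22], [0, 0, -0.1, 0, 22], [0, 0, -0.1, 0, 22], [0, 0, -0.1, 0, 22], [0, 0, -0.1, 0, 22], [0, 0, -0.1, 0, 22]]}}

```text
time_s: 30.83
tcp_pos: [0.588, 0.112, 0.3622]
eef_rot: [180.0, 0.0, -78.0]
contact_force: [0.2, -0.2, -0.3]
gripper_width: 0.0219
gripper_force: 0.0
```

Run:
```python
from h import *
def knob():
    im=eyes.capture("side").astype(int);w=im[276:306,205:232].max(2)<75;k,l,st,ce=cv2.connectedComponentsWithStats(w.astype(np.uint8));i=1+st[1:,4].argmax()
    m=im[205:290,195:250];return ce[i]+[205,276],st[i]
for _ in range(6):print(*knob())
im=eyes.capture("side").astype(int);red=(im[...,0]>1.7*im[...,1:].max(2))&(im[...,0]>50);red[:210]=0;red[240:]=0;red[:,260:]=0
print("red cols",np.unique(np.argwhere(red)[:,1]))
```

```text
[221.38693467 288.74371859] [  9   0  15  24 199]
[221.36318408 288.7761194 ] [  9   0  15  24 201]
[221.36138614 288.67821782] [  9   0  15  24 202]
[221.38  288.725] [  9   0  15  24 200]
[221.38  288.725] [  9   0  15  24 200]
[221.38693467 288.74371859] [  9   0  15  24 199]
red cols [186 187 188 189 190 191 192 193 197 198 199 200 201 202 203 204 205 206
 207 213 214 215 216 217 218 219 227 228 229 230 231 232 233 234 235 236
 237 238 239 240 241]
```

```bash
python3 -c "
from plant import workorder
print(workorder.close_job())"
```

```text
the job is handed in; nothing more can be done
None
```

The dark holder hangs level and still from hole_c, about 43 mm onto the red pin; the gripper has let go and is clear above it, and the job is handed in.

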